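# Find the spindle's flat and hold the stop collar on it

## Robot

A 6-joint arm with a two-finger parallel gripper is mounted at the origin on the work surface. World frame = base frame: x ahead of the robot, y to its left, z up, the work surface at z = 0. Lengths are in mm, angles in rad, forces in N, time in s.
With the tool pointing down it reaches from about 375 to 925 mm from the base axis. Payload 5.7 kg.
Tool frame: the origin (TCP) lies on the mounting face of the last link; the fingertips stand ctrl.tip_extent ahead of it and the grasp point (between the pads) lies 163 mm ahead of it (ctrl.tip_extent is the distance from the TCP to the fingertips, in mm); z points along the fingers, y is the line along which they close (so a half turn about z gives the same grasp; the last joint's range is limited). The gripper opens to 88 mm and grips with 3 to 60 N. Pads are 20 mm wide; open, the fingers measure 115 mm over their backs; the gripper's body (75 mm by 178 mm) begins 61 mm behind the grasp point.
Start: joints at [1.228, 0.359, 1.51, -0, 1.272, -0.115], TCP at [135.502, 584.487, 404.623] pointing down, gripper open.
Joint ranges: [-2.97, 2.97], [-1.01, 2.36], [0.21, 2.38], [-0.96, 4.11], [0.2, 2.71], [-2.98, 2.98]. Speed limits (rad/s): [2.39, 2.39, 3.14, 3.14, 3.14, 3.14].

## Interface

Orientations are given as a unit quaternion [x, y, z, w].
In Python, from rig import ctrl gives the robot as it stands.
- The arm moves only by the tool apply_moves, never from a script. Its argument "plan" is a list of rows, each an object of numbers: "grip": the finger opening in m, from 0 to 0.0878; "tx", "ty", "tz": the shift along the world's x, y, z in m; "spin": the turn about the world's z in degrees. A call has 1 to 20 rows; each row shifts and turns the commanded pose from where the row before left it; what a row does not reach is not made up. A row lasts 1/8 s, in which the tool goes at most 62.5 mm and 10.7 degrees, less where a joint would pass 70% of its speed; a pose out of reach is approached as far as the arm can. A call with a gripper value outside its range is refused whole. The fingers move at their own pace and stop on an object; "newtons" is the grip in N (left out, the last holds). Time passes only in rows, so rows that do not move let the fingers close. It gives the time, the measured TCP pose, the force, the opening and the grip force at its end, in the units of the state.
- ctrl.sense(): the state, without advancing time (a new reading comes with each control period).
- ctrl.grab_frame(name): name is "scene" or "top"; returns the picture (384x512x3 uint8, red, green, blue); there is no depth.
- ctrl.camera_model(name): a dict with "fx", "fy", "cx", "cy" (pixels), "cam_to_world" (4x4, takes a point from camera to world coordinates). Camera axes: x right, y down, z forward; pixel columns grow to the right and rows downward; lengths in mm; the calibration is good to about 2 mm. A picture is of the moment at which its call begins. camera_model takes no time and is no camera call.
- ctrl.sign_off(): hands the job in; it is judged then, once.
The state is a dict: "time_s": time; "joint_positions": joint angles; "qvel": joint speeds; "effort": joint torques, N m; "ee_pos": TCP position; "tool_rot": TCP orientation; "force": force on the tool from outside, world axes, zero at the start; "wrist_torque": the same for the moment, N m; "width": finger opening in mm; "grasp_force": force on a finger pad.
Only numpy, scipy, OpenCV 4.12 (cv2) and the standard library are available. Lean on these libraries where they do the work, as an engineer would, in place of code of your own. Each camera call takes 0.05 s, during which the arm holds its last target. There are 200 camera calls.

## Task

With bare fingers, turn the sander spindle until you feel its set-screw flat and bring that flat round to face the hex key in its guide. Then pick up the red collar, slip it gently down over the spindle with its set screw in line with the flat and towards the key, and finish while still holding it there: level, about 10 mm clear above the spindle's shoulder, the tip of the set screw pressed lightly against the flat so that it can be tightened. Do not let go of the collar at the end, and leave the sanding sleeve, sanding block and glue bottle where they are.

Things in the scene. Friction and masses are not known exactly. Their poses are not given: they have to be found in the camera images.
- stand: Fixed spindle stand; its place and yaw vary. Grey base 200 x 110 x 18 mm, blue bearing housing 80 mm across (top 52 mm above the bench). Origin: on the spindle axis at bench height; z up; +x points from the spindle to the hex-key guide, an aluminium block 30 x 34 mm, 95 to 125 mm out along +x, its top 96 mm above the bench.
- key_tip (a point): Tip of the thin level hex key (yellow handle) that the guide block carries, pointing at the spindle: fixed, 78 mm from the spindle axis along the stand's +x, 83 mm above the bench. It marks the direction that the flat must face.
- spindle: Upright D-section steel spindle; turns about the stand's axis up to 3.1 rad either way from facing the key, bearing drag 0.1 N m, stays where left. Origin: on the axis at the top of its shoulder (disc 44 mm across), 60 mm above the bench; z up; +x is the outward direction of the flat. At the start the flat is turned 0.5 to 1.4 rad counter-clockwise, seen from above, from the key.
- spindle_top (a point): Centre of the spindle's top, 60 mm above the shoulder (120 mm above the bench). The shaft is 26 mm in diameter, the last 4 mm tapered, with one flat over its whole length 8 mm from the axis: pinched across the flat it measures 21 mm, elsewhere more, up to 26 mm. Short yellow lines on the top and on the shoulder point to the flat.
- flat (a point): Middle of the yellow-painted flat: 8 mm from the axis along the spindle's +x, 30 mm above the shoulder.
- collar_center (a point): Centre (half-way up, on the bore axis) of the loose red shaft collar: 48 mm outside diameter (46 to 48 mm between fingers), 30 mm through bore, 26 mm high, 110 to 225 g, lying on the bench with the bore upright. z up; +x points outwards along its one set screw. Best gripped across the sides, square to the screw.
- screw_tip (a point): Inner tip of the collar's set screw, 5 mm thick, half-way up the collar, 10 mm from its axis along its +x (5 mm inside the bore), so the collar goes on only with the screw over the flat, within about 20 degrees. With collar and spindle on one axis the tip is 2 mm short of the flat: move the collar 2 mm away from the key to make it touch.
- screw_head (a point): Outer end of the collar's dark set-screw head (10 mm thick): 32.5 mm from the collar's axis along its +x, half-way up the collar.
- sleeve: Bystander: loose purple sanding sleeve, tube 76 mm across and 90 mm tall, standing; origin at the centre of its underside.
- sanding_block: Bystander: loose cork sanding block 110 x 60 x 31 mm; origin at the centre of its underside.
- glue: Bystander: loose white glue bottle 60 mm across and 150 mm tall with an orange cap; origin at the centre of its underside.
Things that resemble listed ones, but are neither listed nor needed, are in the scene too. Of the things that look like the stand, the larger one is meant. There is more than one size of the part that bears collar_center; the job needs the larger.

How it is judged (in metres and radians):
On the way, in this order (a step that is already met when the one before it is completed fails the run):
1. the bare spindle's flat faces the hex key (within about 10 degrees) (angle between the x axis of spindle and the x axis of stand, either way round below 0.17 rad and x of flat in the frame of stand above 0 m and distance between collar_center and spindle above 0.09 m), for 0.3 s.
2. the collar is over the spindle, its screw on the flat's side (horizontal distance between collar_center and spindle below 0.007 m and z of collar_center in the frame of spindle below 0.045 m and x of screw_head in the frame of spindle above 0.02 m), for 0.2 s.
At the end, for the whole second after the job is handed in: The flat faces the key within 10 degrees; the collar is round the spindle, level within 7 degrees, its underside 4 to 18 mm above the shoulder, held by the fingers; its set screw points along the flat's outward direction (head within 7 mm sideways) and the screw tip bears on the flat with 1 to 25 N (angle between the x axis of spindle and the x axis of stand, either way round below 0.17 rad and x of flat in the frame of stand above 0 m and z of collar_center in the frame of spindle between 0.017 and 0.031 m and horizontal distance between collar_center and spindle below 0.006 m and angle between collar_center's own z axis and vertical below 0.12 rad and x of screw_tip in the frame of spindle between 0.006 and 0.0092 m and x of screw_head in the frame of spindle above 0.02 m and y of screw_head in the frame of spindle between -0.007 and 0.007 m and contact force between collar and spindle between 1 and 25 N and contact force between the fingers and collar above 3 N); the arm keeps its last pose, push and grip.
It fails at once if a bystander is displaced by more than 20 mm (distance of any of sleeve, sanding_block, glue from where it was at the start of the episode above 0.02 m).
It fails at once if the collar is rammed on the spindle (over 60 N) (contact force between collar and spindle above 60 N).
It also fails if it takes over 51 s, if anything falls off the work surface, if the arm or the gripper's body presses on something with over 40 N, if the wrist force passes 120 N, or if a joint passes its speed limit or range.

## Working session

There is one attempt and no reset: what is moved stays moved. The work goes in short steps, Python scripts to look and compute and a tool call to move; the robot and the scene stay as the last step left them, time stands still between calls to the robot, and variables do not carry over. Pictures are saved under pics/ and viewed, at most 10 in all, crops included, and the job is handed in when it is done.

Besides the shell and the picture viewer there is one more tool, called after "Emit:" in YAML: its name, and indented under it one key for each argument. apply_moves: Moves the arm, as the interface text tells. Its arguments: {"type":"object","properties":{"plan":{"type":"array","items":{"type":"object","properties":{"grip":{"type":"number"},"tx":{"type":"number"},"ty":{"type":"number"},"tz":{"type":"number"},"spin":{"type":"number"}}}},"newtons":{"type":"number"}},"required":["plan"]}

```bash
mkdir -p pics; python3 - <<'E'
from rig import ctrl
import cv2,numpy as np
np.set_printoptions(precision=4,suppress=True)
for n in("scene","top"):
    cv2.imwrite(f"pics/{n}0.png",ctrl.grab_frame(n)[:,:,::-1])
    m=ctrl.camera_model(n);print(n,m["fx"],m["fy"],m["cx"],m["cy"]);print(np.array(m["cam_to_world"]))
print(ctrl.sense(),ctrl.tip_extent)
E
```

```text
scene 429.23580929025536 429.23580929025536 254.43436383078034 196.93766791067642
[[ -0.8807   0.3095  -0.3585 970.0295]
 [  0.4731   0.6104  -0.6353 766.1002]
 [  0.0221  -0.7291  -0.684  916.8544]
 [  0.       0.       0.       1.    ]]
top 394.3005422831781 394.3005422831781 257.6595191529554 194.88400509087808
[[   0.0221   -0.9917    0.1267  436.3348]
 [  -0.9995   -0.0193    0.0233  -15.6178]
 [  -0.0207   -0.1271   -0.9917 1092.7934]
 [   0.        0.        0.        1.    ]]
{'time_s': 0.1, 'joint_positions': array([ 1.2279,  0.3594,  1.5113, -0.    ,  1.2725, -0.1151]), 'qvel': array([ 0.0026, -0.0012, -0.0024,  0.0013,  0.0003,  0.0004]), 'effort': array([ -0.0004, -51.6353, -27.1407,   0.0676,   0.0274,  -0.    ]), 'ee_pos': array([135.4064, 584.2049, 403.8979]), 'tool_rot': array([ 0.1136,  0.9935, -0.0008, -0.0002]), 'force': array([-0.0291,  0.6189,  0.1773]), 'wrist_torque': array([ 0.0207, -0.0056,  0.0152]), 'grasp_force': 0.0, 'width': 87.94372896219741} 182.0
```

View pics/scene0.png

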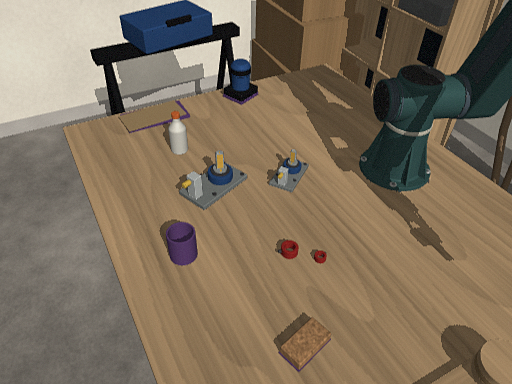

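View pics/top0.png

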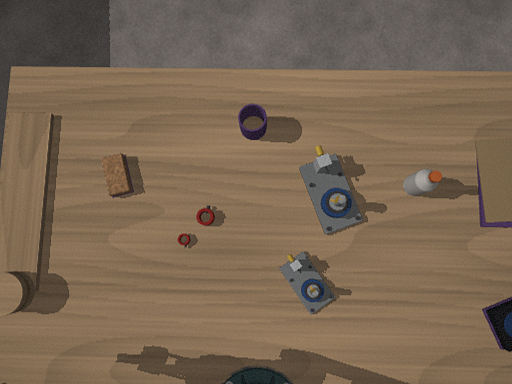

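The top view shows the large stand with its spindle near (337,201), the key guide at (323,160), and the large collar at (206,216) with its screw towards (209,208). I'll enlarge these.

```bash
python3 - <<'E'
import cv2,numpy as np
s=cv2.imread("pics/scene0.png");t=cv2.imread("pics/top0.png")
def c(i,x,y,w,h):return cv2.resize(i[y:y+h,x:x+w],(400,300),interpolation=cv2.INTER_CUBIC)
cv2.imwrite("pics/c1.png",np.vstack([np.hstack([c(t,290,150,80,60+0),c(t,186,198,40,30)]),np.hstack([c(s,175,143,80,60),c(s,270,234,40,30)])]))
E
```

```text
(no output)
```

View pics/c1.png

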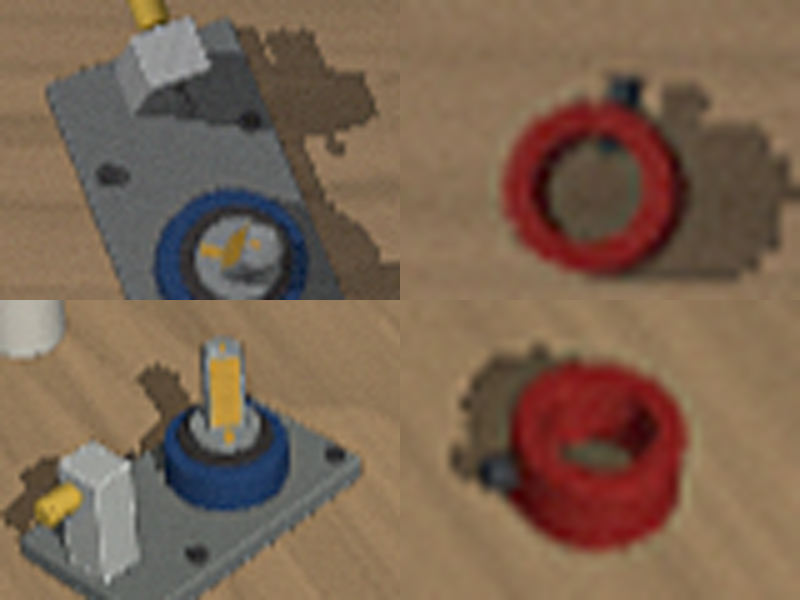

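```bash
cat > h.py <<'E'
import cv2,numpy as np
from scipy.optimize import least_squares
from rig import ctrl
np.set_printoptions(precision=3,suppress=True)
N=("scene","top");M={n:ctrl.camera_model(n) for n in N}
def proj(n,P):
    m=M[n];T=np.linalg.inv(np.array(m["cam_to_world"]));q=np.atleast_2d(P)@T[:3,:3].T+T[:3,3]
    return np.c_[m["fx"]*q[:,0]/q[:,2]+m["cx"],m["fy"]*q[:,1]/q[:,2]+m["cy"]]
def tri(ps,pt):
    r=least_squares(lambda P:np.r_[proj("scene",P)[0]-ps,proj("top",P)[0]-pt],[450,0,50]);return r.x,np.abs(r.fun).max()
def onz(n,p,z):
    m=M[n];T=np.array(m["cam_to_world"]);d=T[:3,:3]@[(p[0]-m["cx"])/m["fx"],(p[1]-m["cy"])/m["fy"],1]
    return T[:3,3]+d*(z-T[2,3])/d[2]
A=np.linspace(0,2*np.pi,32,endpoint=False);D=np.c_[np.cos(A),np.sin(A)]
def blob(img,f,box):
    x,y,w,h=box;b,g,r=[img[y:y+h,x:x+w,i].astype(int) for i in range(3)]
    k,l,st,c=cv2.connectedComponentsWithStats(f(b,g,r).astype(np.uint8));i=1+st[1:,4].argmax()
    v,u=np.nonzero(l==i);return ((np.c_[u+x,v+y])@D.T).max(0)+.4
def cyl(img,f,box,r,h,x0):
    S={n:blob(img[n],f,box[n]) for n in box};a=np.linspace(0,6.283,60)
    def res(p):
        P=np.vstack([np.c_[p[0]+r*np.cos(a),p[1]+r*np.sin(a),0*a+p[2]+z] for z in(0,h)])
        return np.concatenate([(proj(n,P)@D.T).max(0)-S[n] for n in box])
    s=least_squares(res,x0,loss="soft_l1");return s.x,np.sqrt(np.mean(s.fun**2))
blue=lambda b,g,r:(b>r+35)&(b>g+20)
red=lambda b,g,r:(r>g+50)&(r>b+50)
E
python3 - <<'E'
from h import *
I={n:cv2.imread(f"pics/{n}0.png") for n in N}
h,e=cyl(I,blue,{"scene":(200,155,40,40),"top":(315,180,45,45)},40,34,[410,-230,18]);print("housing bottom z18?",h,e)
c,e=cyl(I,red,{"scene":(275,235,28,28),"top":(192,200,28,30)},24,26,[410,100,0]);print("collar",c,e)
def T(u,v,o,s):return np.array([o[0]+(u+.5)/s-.5,o[1]+(v+.5)/s-.5])
to,so=(290,150),(175,143)
sc,e=tri(T(100,174,(270,234),10),T(226,92,(186,198),10));print("screw",sc,e,"ang",np.degrees(np.arctan2(*(sc-c)[1::-1])))
g,e=tri(T(96,161,so,5),T(175,52,to,5));print("guide",g,e,np.linalg.norm((g-h)[:2]),np.degrees(np.arctan2(*(g-h)[1::-1])))
for a,b in(((47,90),(125,298)),((240,30),(345,298))):
    d=onz("top",T(*a,to,5),18)-onz("top",T(*b,to,5),18);print("edge",np.degrees(np.arctan2(d[1],d[0])))
ms=onz("top",T(212,252,to,5),60);print("shoulder mark",ms,np.degrees(np.arctan2(*(ms-h)[1::-1])))
m2,e=tri(T(228,135,so,5),T(212,252,to,5));print(m2,e)
st=onz("scene",T(222,45,so,5),120);print("top c",st)
E
```

```text
housing bottom z18? [ 554.682 -200.562   16.005] 0.9308315343832679
collar [511.556 154.202   2.573] 0.47172316955887733
screw [537.818 146.132  13.105] 0.34358309947276666 ang -17.083267628752136
guide [ 655.842 -161.257   97.113] 0.6198569964887213 108.52776957627276 21.233680208446692
edge 20.764380363981026
edge 20.851431292361312
shoulder mark [ 558.51  -186.889   60.   ] 74.3619264188
[ 558.199 -186.558   61.483] 0.06988164507760075
top c [ 553.215 -200.941  120.   ]
```

The housing fit gives a base height of 16 mm (should be 18), the guide top is at 97 mm (should be 96) and 108.5 mm out (should be about 110), and the collar and screw centre are at 13 mm. The sizes agree. The stand is at (554,-201) with yaw about 20.9°, the flat is near 74°, and the collar is at (511.5,154) with its screw at -17°. Next I move above the spindle.

Emit:
apply_moves:
  plan:
    - {"tx": 0.028, "ty": -0.0523, "spin": -2.6, "grip": 0.05}
    - {"tx": 0.028, "ty": -0.0523}
    - {"tx": 0.028, "ty": -0.0523}
    - {"tx": 0.028, "ty": -0.0523}
    - {"tx": 0.028, "ty": -0.0523}
    - {"tx": 0.028, "ty": -0.0523}
    - {"tx": 0.028, "ty": -0.0523}
    - {"tx": 0.028, "ty": -0.0523}
    - {"tx": 0.028, "ty": -0.0523}
    - {"tx": 0.028, "ty": -0.0523}
    - {"tx": 0.028, "ty": -0.0523}
    - {"tx": 0.028, "ty": -0.0523}
    - {"tx": 0.028, "ty": -0.0523}
    - {"tx": 0.028, "ty": -0.0523}
    - {"tx": 0.027, "ty": -0.0523}
    - {"tz": -0.04}
    - {"tz": 0}
    - {"tz": 0}
  newtons: 15

```text
$.plan[0]: bad value
```

Emit:
apply_moves:
  plan:
    - {"tx": 0.028, "ty": -0.0523, "tz": 0, "spin": -2.6, "grip": 0.05}
  newtons: 15

```text
time_s: 0.22
ee_pos: [163.1, 533.9, 404.2]
tool_rot: [0.135, 0.991, 0.001, -0.0]
force: [0.9, -1.4, 1.5]
width: 81.4
grasp_force: 0.0
```

Emit:
apply_moves:
  plan:
    - {"tx": 0.028, "ty": -0.0523, "tz": 0, "spin": 0, "grip": 0.05}
    - {"tx": 0.028, "ty": -0.0523, "tz": 0, "spin": 0, "grip": 0.05}
    - {"tx": 0.028, "ty": -0.0523, "tz": 0, "spin": 0, "grip": 0.05}
    - {"tx": 0.028, "ty": -0.0523, "tz": 0, "spin": 0, "grip": 0.05}
    - {"tx": 0.028, "ty": -0.0523, "tz": 0, "spin": 0, "grip": 0.05}
    - {"tx": 0.028, "ty": -0.0523, "tz": 0, "spin": 0, "grip": 0.05}
    - {"tx": 0.028, "ty": -0.0523, "tz": 0, "spin": 0, "grip": 0.05}
    - {"tx": 0.028, "ty": -0.0523, "tz": 0, "spin": 0, "grip": 0.05}
    - {"tx": 0.028, "ty": -0.0523, "tz": 0, "spin": 0, "grip": 0.05}
    - {"tx": 0.028, "ty": -0.0523, "tz": 0, "spin": 0, "grip": 0.05}
    - {"tx": 0.028, "ty": -0.0523, "tz": 0, "spin": 0, "grip": 0.05}
    - {"tx": 0.028, "ty": -0.0523, "tz": 0, "spin": 0, "grip": 0.05}
    - {"tx": 0.028, "ty": -0.0523, "tz": 0, "spin": 0, "grip": 0.05}
    - {"tx": 0.0265, "ty": -0.0523, "tz": 0, "spin": 0, "grip": 0.05}
    - {"tx": 0, "ty": 0, "tz": -0.04, "spin": 0, "grip": 0.05}
    - {"tx": 0, "ty": 0, "tz": 0, "spin": 0, "grip": 0.05}
    - {"tx": 0, "ty": 0, "tz": 0, "spin": 0, "grip": 0.05}

```text
time_s: 2.35
ee_pos: [553.8, -199.5, 365.1]
tool_rot: [0.136, 0.991, 0.0, -0.0]
force: [-0.2, 0.1, -0.2]
width: 50.2
grasp_force: 0.0
```

Emit:
apply_moves:
  plan:
    - {"tx": 0, "ty": -0.001, "tz": -0.04, "spin": 0, "grip": 0.05}
    - {"tx": 0, "ty": 0, "tz": -0.025, "spin": 0, "grip": 0.05}
    - {"tx": 0, "ty": 0, "tz": -0.02, "spin": 0, "grip": 0.05}
    - {"tx": 0, "ty": 0, "tz": -0.02, "spin": 0, "grip": 0.05}
    - {"tx": 0, "ty": 0, "tz": 0, "spin": 0, "grip": 0.05}
    - {"tx": 0, "ty": 0, "tz": 0, "spin": 0, "grip": 0.03}
    - {"tx": 0, "ty": 0, "tz": 0, "spin": 0, "grip": 0.01}
    - {"tx": 0, "ty": 0, "tz": 0, "spin": 0, "grip": 0.01}
    - {"tx": 0, "ty": 0, "tz": 0, "spin": 0, "grip": 0.01}
    - {"tx": 0, "ty": 0, "tz": 0, "spin": 0, "grip": 0.01}
    - {"tx": 0, "ty": 0, "tz": 0, "spin": 0, "grip": 0.01}
  newtons: 10

```text
time_s: 3.72
ee_pos: [553.9, -203.1, 260.7]
tool_rot: [0.136, 0.991, -0.002, 0.0]
force: [-4.3, -9.4, 3.5]
width: 21.0
grasp_force: 10.0
```

Width is 21.0 mm, so the pads are across the flat. The arm was pushed 2.5 mm towards the off-centre mid-point, which confirms the axis at about (554.5,-200.7). I'll relieve the offset and turn the flat -53.6° to the key.

Emit:
apply_moves:
  plan:
    - {"tx": 0, "ty": -0.0025, "tz": 0, "spin": 0, "grip": 0.01}
    - {"tx": 0, "ty": 0, "tz": 0, "spin": 0, "grip": 0.01}
    - {"tx": -0.0002, "ty": 0.0001, "tz": 0, "spin": -6.7, "grip": 0.01}
    - {"tx": -0.0002, "ty": 0.0001, "tz": 0, "spin": -6.7, "grip": 0.01}
    - {"tx": -0.0002, "ty": 0.0002, "tz": 0, "spin": -6.7, "grip": 0.01}
    - {"tx": -0.0002, "ty": 0.0002, "tz": 0, "spin": -6.7, "grip": 0.01}
    - {"tx": -0.0002, "ty": 0.0002, "tz": 0, "spin": -6.7, "grip": 0.01}
    - {"tx": -0.0002, "ty": 0.0002, "tz": 0, "spin": -6.7, "grip": 0.01}
    - {"tx": -0.0002, "ty": 0.0002, "tz": 0, "spin": -6.7, "grip": 0.01}
    - {"tx": -0.0002, "ty": 0.0002, "tz": 0, "spin": -6.7, "grip": 0.01}
    - {"tx": 0, "ty": 0, "tz": 0, "spin": 0, "grip": 0.01}
    - {"tx": 0, "ty": 0, "tz": 0, "spin": 0, "grip": 0.01}
    - {"tx": 0, "ty": 0, "tz": 0, "spin": 0, "grip": 0.01}
  newtons: 30

```text
time_s: 5.35
ee_pos: [552.6, -202.1, 260.6]
tool_rot: [0.568, 0.823, 0.0, 0.0]
force: [-0.7, 0.4, 6.1]
width: 20.7
grasp_force: 29.9
```

Emit:
apply_moves:
  plan:
    - {"tx": 0, "ty": 0, "tz": 0, "spin": 0, "grip": 0.05}
    - {"tx": 0, "ty": 0, "tz": 0, "spin": 0, "grip": 0.05}
    - {"tx": 0, "ty": 0, "tz": 0, "spin": 0, "grip": 0.05}
    - {"tx": 0, "ty": 0, "tz": 0.02, "spin": 0, "grip": 0.05}
    - {"tx": 0, "ty": 0, "tz": 0.04, "spin": 0, "grip": 0.06}
    - {"tx": 0, "ty": 0, "tz": 0.03, "spin": 0, "grip": 0.07}
    - {"tx": -0.005, "ty": 0.0445, "tz": 0, "spin": 6.5, "grip": 0.08}
    - {"tx": -0.005, "ty": 0.0445, "tz": 0, "spin": 6.5, "grip": 0.08}
    - {"tx": -0.005, "ty": 0.0445, "tz": 0, "spin": 6.5, "grip": 0.08}
    - {"tx": -0.005, "ty": 0.0445, "tz": 0, "spin": 6.5, "grip": 0.08}
    - {"tx": -0.005, "ty": 0.0445, "tz": 0, "spin": 6.5, "grip": 0.08}
    - {"tx": -0.005, "ty": 0.0445, "tz": 0, "spin": 6.5, "grip": 0.08}
    - {"tx": -0.005, "ty": 0.0445, "tz": 0, "spin": 6.5, "grip": 0.08}
    - {"tx": -0.005, "ty": 0.0445, "tz": 0, "spin": 6.5, "grip": 0.08}
    - {"tx": 0, "ty": 0, "tz": 0, "spin": 0, "grip": 0.08}
    - {"tx": 0, "ty": 0, "tz": 0, "spin": 0, "grip": 0.08}

```text
time_s: 7.35
ee_pos: [512.4, 153.6, 349.5]
tool_rot: [0.15, 0.989, -0.0, -0.0]
force: [-0.4, -0.3, 0.7]
width: 80.0
grasp_force: 0.0
```

```bash
python3 - <<'E'
from h import *
I={n:ctrl.grab_frame(n)[:,:,::-1].copy() for n in N}
for n in N: cv2.imwrite(f"pics/{n}1.png",I[n])
def c(i,x,y,w,h):return cv2.resize(i[y:y+h,x:x+w],(400,300),interpolation=cv2.INTER_CUBIC)
cv2.imwrite("pics/c2.png",np.vstack([np.hstack([c(I["top"],315,180,48,36),c(I["top"],170,190,80,60)]),np.hstack([c(I["scene"],195,143,48,36),c(I["scene"],250,210,80,60)])]))
s=ctrl.sense();print(s["ee_pos"],s["tool_rot"],s["joint_positions"],s["time_s"])
E
```

```text
[512.577 152.869 349.541] [ 0.151  0.989 -0.    -0.   ] [ 0.161  0.325  1.717 -0.001  1.1   -1.107] 7.45
```

View pics/c2.png

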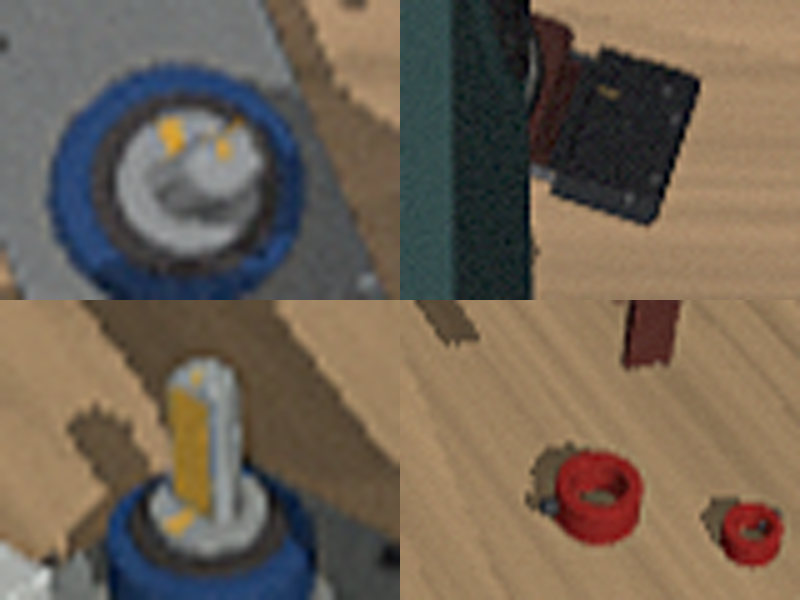

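The flat's shoulder mark now points up-left towards the guide. The collar is unmoved, and the tool sits above it. Descend and grip.

Emit:
apply_moves:
  plan:
    - {"tx": -0.001, "ty": 0.001, "tz": -0.05, "spin": 0, "grip": 0.08}
    - {"tx": 0, "ty": 0, "tz": -0.05, "spin": 0, "grip": 0.08}
    - {"tx": 0, "ty": 0, "tz": -0.03, "spin": 0, "grip": 0.08}
    - {"tx": 0, "ty": 0, "tz": -0.02, "spin": 0, "grip": 0.08}
    - {"tx": 0, "ty": 0, "tz": -0.0135, "spin": 0, "grip": 0.08}
    - {"tx": 0, "ty": 0, "tz": 0, "spin": 0, "grip": 0.065}
    - {"tx": 0, "ty": 0, "tz": 0, "spin": 0, "grip": 0.055}
    - {"tx": 0, "ty": 0, "tz": 0, "spin": 0, "grip": 0.045}
    - {"tx": 0, "ty": 0, "tz": 0, "spin": 0, "grip": 0.04}
    - {"tx": 0, "ty": 0, "tz": 0, "spin": 0, "grip": 0.035}
    - {"tx": 0, "ty": 0, "tz": 0, "spin": 0, "grip": 0.035}
    - {"tx": 0, "ty": 0, "tz": 0, "spin": 0, "grip": 0.035}
  newtons: 25

```text
time_s: 8.95
ee_pos: [511.6, 154.9, 186.9]
tool_rot: [0.15, 0.989, -0.0, 0.001]
force: [-1.0, -1.6, 5.8]
width: 46.8
grasp_force: 25.0
```

Emit:
apply_moves:
  plan:
    - {"tx": 0, "ty": 0, "tz": 0.02, "spin": 0, "grip": 0.035}
    - {"tx": 0, "ty": 0, "tz": 0.04, "spin": 0, "grip": 0.035}
    - {"tx": 0, "ty": 0, "tz": 0.05, "spin": 0, "grip": 0.035}
    - {"tx": 0, "ty": 0, "tz": 0.03, "spin": 0, "grip": 0.035}
    - {"tx": 0.0048, "ty": -0.0395, "tz": 0, "spin": 4.24, "grip": 0.035}
    - {"tx": 0.0048, "ty": -0.0395, "tz": 0, "spin": 4.24, "grip": 0.035}
    - {"tx": 0.0048, "ty": -0.0395, "tz": 0, "spin": 4.24, "grip": 0.035}
    - {"tx": 0.0048, "ty": -0.0395, "tz": 0, "spin": 4.24, "grip": 0.035}
    - {"tx": 0.0048, "ty": -0.0395, "tz": 0, "spin": 4.24, "grip": 0.035}
    - {"tx": 0.0048, "ty": -0.0395, "tz": 0, "spin": 4.24, "grip": 0.035}
    - {"tx": 0.0048, "ty": -0.0395, "tz": 0, "spin": 4.24, "grip": 0.035}
    - {"tx": 0.0048, "ty": -0.0395, "tz": 0, "spin": 4.24, "grip": 0.035}
    - {"tx": 0.0048, "ty": -0.0395, "tz": 0, "spin": 4.24, "grip": 0.035}
    - {"tx": 0, "ty": 0, "tz": 0, "spin": 0, "grip": 0.035}
    - {"tx": 0, "ty": 0, "tz": 0, "spin": 0, "grip": 0.035}
  newtons: 30

```text
time_s: 10.82
ee_pos: [554.2, -200.1, 325.8]
tool_rot: [-0.181, 0.984, 0.001, -0.0]
force: [1.1, 0.5, -1.0]
width: 46.7
grasp_force: 30.0
```

```bash
python3 - <<'E'
from h import *
I={n:ctrl.grab_frame(n)[:,:,::-1].copy() for n in N}
for n in N: cv2.imwrite(f"pics/{n}2.png",I[n])
def c(i,x,y,w,h):return cv2.resize(i[y:y+h,x:x+w],(400,300),interpolation=cv2.INTER_CUBIC)
cv2.imwrite("pics/c3.png",np.hstack([c(I["scene"],190,115,64,48),c(I["top"],310,160,80,60)]))
s=ctrl.sense();print(s["ee_pos"],s["tool_rot"],s["joint_positions"],s["time_s"],s["force"])
ms=onz("top",[315+172.5/8.333-.5,180+135.5/8.333-.5],60);print(ms,np.degrees(np.arctan2(ms[1]+200.9,ms[0]-554.6)))
J={n:cv2.imread(f"pics/{n}1.png") for n in N}
print(cyl(J,blue,{"scene":(200,155,40,40),"top":(315,180,45,45)},40,34,[550,-200,18]))
print(proj("scene",[[554.6,-200.9,120],[554.6,-200.9,135],[554.6+30*.934,-200.9+30*.357,148]]))
E
```

```text
[ 554.222 -199.434  325.884] [-0.182  0.983  0.    -0.   ] [-0.463  0.424  1.623  0.     1.096 -2.399] 10.925 [-0.36  -0.277 -1.495]
[ 569.898 -195.294   60.   ] 20.126457617476234
(array([ 555.062, -200.851,   14.854]), np.float64(0.9972029856405765))
[[218.592 151.731]
 [218.419 147.757]
 [211.171 148.696]]
```

View pics/c3.png

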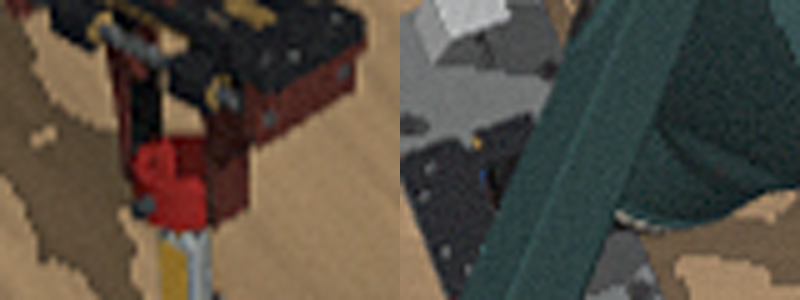

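The collar hangs over the shaft with its screw head at crop (143,207), facing the key. The pinch readings give the axis at (554.8,-200.8) in arm coordinates. Next I lower it to just above the top.

Emit:
apply_moves:
  plan:
    - {"tx": 0, "ty": 0, "tz": -0.008, "spin": 0, "grip": 0.035}
    - {"tx": 0, "ty": 0, "tz": -0.008, "spin": 0, "grip": 0.035}
    - {"tx": 0, "ty": 0, "tz": 0, "spin": 0, "grip": 0.035}
    - {"tx": 0, "ty": 0, "tz": 0, "spin": 0, "grip": 0.035}
    - {"tx": 0, "ty": 0, "tz": 0, "spin": 0, "grip": 0.035}

```text
time_s: 11.55
ee_pos: [554.7, -200.7, 310.3]
tool_rot: [-0.181, 0.983, -0.0, 0.0]
force: [-0.1, 0.2, -1.5]
width: 46.9
grasp_force: 30.0
```

```bash
python3 - <<'E'
from h import *
for i in range(4):
    ctrl.grab_frame("top");s=ctrl.sense();print(s["ee_pos"],s["force"],s["tool_rot"])
E
```

```text
[ 554.735 -200.71   310.345] [ 0.074  0.826 -1.469] [-0.181  0.983 -0.     0.   ]
[ 554.698 -200.688  310.364] [-0.062 -0.192 -0.663] [-0.181  0.983 -0.     0.   ]
[ 554.662 -200.695  310.331] [-0.109 -0.974 -0.676] [-0.181  0.983 -0.     0.   ]
[ 554.65  -200.701  310.308] [ 0.431  0.064 -1.564] [-0.181  0.983 -0.     0.   ]
```

Emit:
apply_moves:
  plan:
    - {"tx": 0, "ty": 0, "tz": -0.002, "spin": 0, "grip": 0.035}
    - {"tx": 0, "ty": 0, "tz": -0.002, "spin": 0, "grip": 0.035}
    - {"tx": 0, "ty": 0, "tz": -0.002, "spin": 0, "grip": 0.035}
    - {"tx": 0, "ty": 0, "tz": -0.002, "spin": 0, "grip": 0.035}
    - {"tx": 0, "ty": 0, "tz": 0, "spin": 0, "grip": 0.035}

```text
time_s: 12.38
ee_pos: [554.5, -200.6, 301.9]
tool_rot: [-0.181, 0.983, 0.0, -0.0]
force: [-0.5, 0.2, -1.4]
width: 46.3
grasp_force: 30.0
```

Emit:
apply_moves:
  plan:
    - {"tx": 0, "ty": 0, "tz": -0.002, "spin": 0, "grip": 0.035}
    - {"tx": 0, "ty": 0, "tz": -0.002, "spin": 0, "grip": 0.035}
    - {"tx": 0, "ty": 0, "tz": -0.002, "spin": 0, "grip": 0.035}
    - {"tx": 0, "ty": 0, "tz": -0.002, "spin": 0, "grip": 0.035}
    - {"tx": 0, "ty": 0, "tz": 0, "spin": 0, "grip": 0.035}

```text
time_s: 13.0
ee_pos: [554.5, -200.5, 293.9]
tool_rot: [-0.181, 0.983, 0.0, -0.0]
force: [-0.3, 0.5, -0.6]
width: 46.5
grasp_force: 30.0
```

Emit:
apply_moves:
  plan:
    - {"tx": 0, "ty": 0, "tz": -0.003, "spin": 0, "grip": 0.035}
    - {"tx": 0, "ty": 0, "tz": -0.003, "spin": 0, "grip": 0.035}
    - {"tx": 0, "ty": 0, "tz": -0.003, "spin": 0, "grip": 0.035}
    - {"tx": 0, "ty": 0, "tz": -0.003, "spin": 0, "grip": 0.035}
    - {"tx": 0, "ty": 0, "tz": -0.003, "spin": 0, "grip": 0.035}
    - {"tx": 0, "ty": 0, "tz": -0.003, "spin": 0, "grip": 0.035}
    - {"tx": 0, "ty": 0, "tz": 0, "spin": 0, "grip": 0.035}

```text
time_s: 13.88
ee_pos: [554.5, -200.6, 275.8]
tool_rot: [-0.181, 0.983, 0.0, -0.0]
force: [-0.2, 0.3, -1.9]
width: 46.6
grasp_force: 30.0
```

Emit:
apply_moves:
  plan:
    - {"tx": 0, "ty": 0, "tz": -0.003, "spin": 0, "grip": 0.035}
    - {"tx": 0, "ty": 0, "tz": -0.003, "spin": 0, "grip": 0.035}
    - {"tx": 0, "ty": 0, "tz": -0.003, "spin": 0, "grip": 0.035}
    - {"tx": 0, "ty": 0, "tz": -0.003, "spin": 0, "grip": 0.035}
    - {"tx": 0, "ty": 0, "tz": -0.003, "spin": 0, "grip": 0.035}
    - {"tx": 0, "ty": 0, "tz": -0.003, "spin": 0, "grip": 0.035}
    - {"tx": 0, "ty": 0, "tz": -0.001, "spin": 0, "grip": 0.035}
    - {"tx": 0, "ty": 0, "tz": 0, "spin": 0, "grip": 0.035}
    - {"tx": 0, "ty": 0, "tz": 0, "spin": 0, "grip": 0.035}

```text
time_s: 15.0
ee_pos: [554.7, -200.7, 257.2]
tool_rot: [-0.181, 0.983, -0.0, 0.0]
force: [-0.3, -0.2, -1.2]
width: 46.6
grasp_force: 30.0
```

Height is reached without contact. Now I pull away from the key in small steps, feeling for the screw.

Emit:
apply_moves:
  plan:
    - {"tx": -0.0009, "ty": -0.00035, "tz": 0, "spin": 0, "grip": 0.035}
    - {"tx": -0.0009, "ty": -0.00035, "tz": 0, "spin": 0, "grip": 0.035}
    - {"tx": 0, "ty": 0, "tz": 0, "spin": 0, "grip": 0.035}
    - {"tx": 0, "ty": 0, "tz": 0, "spin": 0, "grip": 0.035}

```text
time_s: 15.5
ee_pos: [552.8, -201.3, 257.1]
tool_rot: [-0.181, 0.983, -0.0, 0.0]
force: [-0.4, 0.3, -0.3]
width: 46.9
grasp_force: 30.0
```

Emit:
apply_moves:
  plan:
    - {"tx": -0.0009, "ty": -0.00035, "tz": 0, "spin": 0, "grip": 0.035}
    - {"tx": 0, "ty": 0, "tz": 0, "spin": 0, "grip": 0.035}
    - {"tx": 0, "ty": 0, "tz": 0, "spin": 0, "grip": 0.035}

```text
time_s: 15.88
ee_pos: [552.0, -201.7, 257.2]
tool_rot: [-0.181, 0.983, -0.0, 0.0]
force: [-0.0, -0.2, -1.2]
width: 46.3
grasp_force: 30.0
```

Emit:
apply_moves:
  plan:
    - {"tx": -0.0005, "ty": -0.0002, "tz": 0, "spin": 0, "grip": 0.035}
    - {"tx": 0, "ty": 0, "tz": 0, "spin": 0, "grip": 0.035}
    - {"tx": 0, "ty": 0, "tz": 0, "spin": 0, "grip": 0.035}

```text
time_s: 16.25
ee_pos: [551.7, -201.9, 257.3]
tool_rot: [-0.181, 0.983, -0.0, 0.0]
force: [2.8, -0.0, -1.7]
width: 46.6
grasp_force: 30.0
```

Emit:
apply_moves:
  plan:
    - {"tx": -0.0005, "ty": -0.0002, "tz": 0, "spin": 0, "grip": 0.035}
    - {"tx": 0, "ty": 0, "tz": 0, "spin": 0, "grip": 0.035}
    - {"tx": 0, "ty": 0, "tz": 0, "spin": 0, "grip": 0.035}

```text
time_s: 16.62
ee_pos: [551.5, -202.0, 257.3]
tool_rot: [-0.181, 0.983, -0.0, 0.001]
force: [4.1, 1.5, -3.6]
width: 46.4
grasp_force: 30.0
```

Emit:
apply_moves:
  plan:
    - {"tx": -0.0006, "ty": -0.0002, "tz": 0, "spin": 0, "grip": 0.035}
    - {"tx": 0, "ty": 0, "tz": 0, "spin": 0, "grip": 0.035}
    - {"tx": 0, "ty": 0, "tz": 0, "spin": 0, "grip": 0.035}
    - {"tx": 0, "ty": 0, "tz": 0, "spin": 0, "grip": 0.035}
    - {"tx": 0, "ty": 0, "tz": 0, "spin": 0, "grip": 0.035}

```text
time_s: 17.25
ee_pos: [551.3, -202.1, 257.3]
tool_rot: [-0.181, 0.983, -0.0, 0.001]
force: [7.5, 1.8, -3.4]
width: 46.8
grasp_force: 30.0
```

```bash
python3 - <<'E'
from h import *
I={n:ctrl.grab_frame(n)[:,:,::-1].copy() for n in N}
cv2.imwrite("pics/c4.png",cv2.resize(I["scene"][130:190,175:255],(800,600),interpolation=cv2.INTER_CUBIC))
for i in range(4):
    ctrl.grab_frame("scene");s=ctrl.sense();print(s["ee_pos"],s["force"],s["wrist_torque"],s["grasp_force"])
print(proj("scene",[[554.7+30*.934,-200.8+30*.357,z] for z in (78,83,88)]),proj("scene",[[554.7,-200.8,120]]))
E
```

```text
[ 551.278 -202.1    257.31 ] [ 6.429  2.979 -4.406] [ 0.469 -1.075  0.022] 29.999019233509898
[ 551.271 -202.11   257.285] [ 5.967  2.445 -3.217] [ 0.435 -1.057  0.004] 29.998788004741073
[ 551.271 -202.096  257.317] [ 6.599  2.153 -3.472] [ 0.476 -1.105  0.043] 29.99884447781369
[ 551.263 -202.108  257.3  ] [ 5.974  1.696 -3.432] [ 0.457 -1.149  0.084] 29.999014937784523
[[212.22  167.067]
 [212.146 165.801]
 [212.072 164.528]] [[218.576 151.758]]
```

View pics/c4.png

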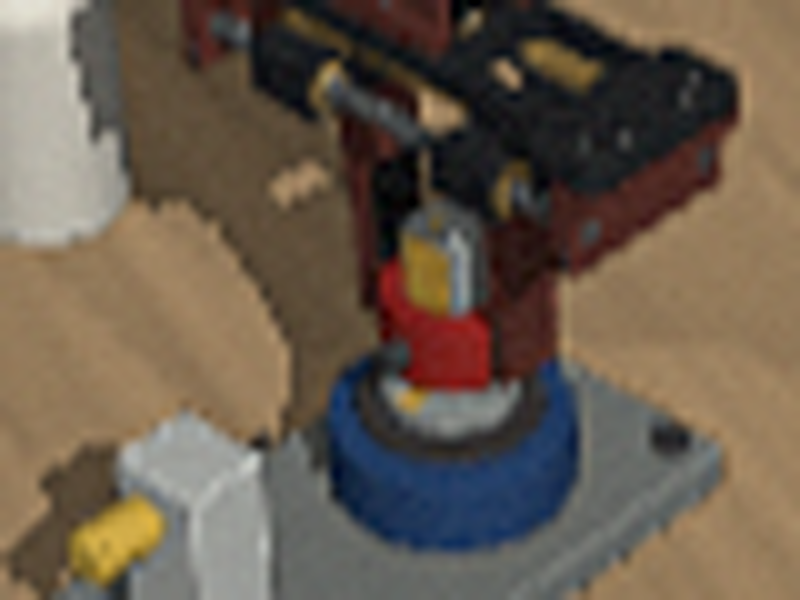

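The collar sits round the spindle above the shoulder. The screw head at (397,353) is in line with the yellow mark and faces the key, pressing with about 7 N. Everything is steady, so I'm handing in.

```bash
python3 -c "
from rig import ctrl
print(ctrl.sign_off())"
```

```text
the job is handed in; nothing more can be done
None
```

The job is handed in, and sign-off gave no verdict: the flat was turned to the key (within about 1° by measurement), and the collar is still held about 10 mm above the shoulder with its screw pressing the flat at about 7 N.

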